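# Set a sheet blank over the end of the sawing ledge

### The job

A loose metal sheet blank lies on the low wooden sawing ledge, which has a raised fence along its far side and a raised stop at one end. Using only the outside of the fingers or their tips, push the blank flush against the fence and along the ledge until about a third of its length sticks out past the open end, so that its edge is free for the saw. Do not lift, tip or drop the blank, leave it lying flat, and do not disturb the other things on the bench.

Things in the scene. Friction and masses are not known exactly. Their poses are not given: they have to be found in the camera images.
- ledge: Fixed pale hardwood ledge, 130 mm deep (its x, -70 to +60 mm), 300 mm long (its y, -150 to +150 mm), flat top 45 mm above the bench. Origin at bench level; x points to the fence (away from the robot), y along the ledge to the open end, z up; yaw varies up to 0.4 rad either way. The near side and the end at y = +150 mm have no rim. A 12 mm high stop closes the other end, inner face at y = -135 mm.
- fence_mid (a point): Middle of the upper inner edge of the fence, the raised strip 15 mm thick and 12 mm high along the whole far side of the ledge: the inner face that the blank meets is at ledge x = +45 mm, its top at z = 57 mm.
- ledge_end (a point): Point on the ledge's top face at the edge of its open end (ledge x = 0, y = +150 mm, z = 45 mm); axes as the ledge.
- blank: Loose flat plain grey metal plate, 60 mm (its x, to the fence) by 90 mm (its y, along the ledge) by 5 mm, 0.15 to 0.3 kg, a few N to slide. Origin: centre of its underside. It starts within 0.2 rad of the ledge's line, its far side some 5 to 40 mm off the fence, its trailing end over 40 mm from the stop, wholly short of the open end. It tips off if half its length sticks out.
- blank_lead (a point): Middle of the blank's leading short edge (towards the open end), on its upper face.
- blank_back_a (a point): Lower corner of the blank at its leading end on the side facing the fence.
- blank_back_b (a point): Lower corner of the blank at its trailing end on the side facing the fence.
- punch_mid (a point): Bystander: middle of a loose steel doming punch standing upright on the bench, 95 mm tall, 26 mm across, ball-shaped top; beside the ledge.
- ringbox_mid (a point): Bystander: centre of a loose black ring box, 60 x 60 x 32 mm, on the bench beside the ledge.
- tin_mid (a point): Bystander: centre of a loose round brass tin, 59 mm across, 24 mm tall, on the bench beside the ledge.
- pliers_mid (a point): Bystander: middle of loose pliers lying on the bench beyond the stop end, 145 mm long, 54 mm wide, 10 mm high.

How it is judged:
By the outcome, as a careful person would: the job done as asked, in the order asked, and still so for the second after the job is handed in, with the robot touching nothing.
It also fails if it takes over 51 s, if anything falls off the work surface, if the arm or the gripper's body presses on something with over 40 N, if the wrist force passes 120 N, or if a joint passes its speed limit or range.

### The arm

A 6-joint arm with a two-finger parallel gripper is mounted at the origin on the work surface. World frame = base frame: x ahead of the robot, y to its left, z up, the work surface at z = 0. Lengths are in m, angles in rad, forces in N, time in s.
With the tool pointing down it reaches from about 0.25 to 0.725 m from the base axis. Payload 4 kg.
Tool frame: the origin (TCP) lies on the centre line of the jaws, within the pads' length; the fingertips stand 17 mm ahead of it and the grasp point (between the pads) lies 2 mm behind it; z points along the fingers, y is the line along which they close (so a half turn about z gives the same grasp; the last joint's range is limited). The gripper opens to 85 mm and grips with 20 to 120 N. Pads are 22 mm wide; open, the fingers measure 114 mm over their backs; the gripper's body (76 mm by 85 mm) begins 54 mm behind the grasp point. The pads swing forward as they close: fully open they stand 13 mm farther back than shut.
Start: joints at [-1.288, 0.241, 0.005, 1.335, 0, 1.571], TCP at [0.14, -0.48, 0.248] pointing down, gripper open.
Joint ranges: [-2.72, 2.72], [-1.05, 1.87], [-1.09, 1.28], [-1.99, 2.15], [-1.42, 1.44], [-3.14, 3.14]. Speed limits (rad/s): [2.79, 2.79, 3.14, 3.14, 3.14, 3.14].

### API

Orientations are given as a unit quaternion [x, y, z, w].
In Python, from workcell import bot, camera, get_calibration gives the robot as it stands.
- The arm moves only by the tool apply_moves, never from a script. Its argument "steps" is a list of rows, each a list of 3 entries, a list of its own where there are three numbers: the shift along the tool's x, y, z as a fraction of full scale, then the turn, a rotation vector about the tool's x, y, z as a fraction of full scale, then the opening, from 0 (shut) to 1 (fully open). A call has exactly 8 rows; each row shifts and turns the commanded pose from where the row before left it, along the tool's axes as they then stand; what a row does not reach is not made up. Full scale, the value 1, is 20 cm for a shift and pi rad for a turn. A row lasts 1/12 s, in which the tool goes at most 41.7 mm and 7.16 degrees, less where a joint would pass 70% of its speed; a pose out of reach is approached as far as the arm can. A call with a number of a shift or a turn outside -1 to 1 is refused whole. A call with a gripper value outside its range is refused whole. The fingers move at their own pace and stop on an object; the grip force is fixed at half the most. Time passes only in rows, so rows that do not move let the fingers close, or fill a call up. It gives the time, the measured TCP pose, the force, the opening and the grip force at its end, in the units of the state.
- bot.get_obs(): the state, without advancing time (a new reading comes with each control period).
- camera(name): name is "side" or "top"; returns (picture, depth): 400x640x3 uint8, red, green, blue; 400x640 float32, m along the optical axis (not along the pixel's ray), 0 where there is no reading.
- get_calibration(name): a dict with "fov_y" (degrees; the focal length in pixels is half the picture's height over the tangent of half this angle, whatever the lens; pixels are square), "cx", "cy" (the principal point, pixels), "rvec" (rotation vector, rad) and "tvec" (3), from world to camera coordinates, as OpenCV has them. Camera axes: x right, y down, z forward; pixel columns grow to the right and rows downward; lengths in m; the calibration is good to about 2 mm. A picture is of the moment at which its call begins. get_calibration takes no time and is no camera call.
- bot.job_done(): hands the job in; it is judged then, once.
The state is a dict: "clock": time; "joint_pos": joint angles; "joint_vel": joint speeds; "tau": joint torques, N m; "eef_pos": TCP position; "tool_rot": TCP orientation; "ft_force": force on the tool from outside, world axes, zero at the start; "ft_torque": the same for the moment, N m; "grip_width": finger opening in m; "grasp_force": force on a finger pad.
Only numpy, scipy, OpenCV 4.12 (cv2) and the standard library are available. Lean on these libraries where they do the work, as an engineer would, in place of code of your own. Each camera call takes 0.05 s, during which the arm holds its last target. There are 200 camera calls.

## Working session

There is one attempt and no reset: what is moved stays moved. The work goes in short steps, Python scripts to look and compute and a tool call to move; the robot and the scene stay as the last step left them, time stands still between calls to the robot, and variables do not carry over. Pictures are saved under pics/ and viewed, at most 10 in all, crops included, and the job is handed in when it is done.

Besides the shell and the picture viewer there is one more tool, called after "Request:" by a JSON object that holds its "api" and its "payload", one argument or row to a line. apply_moves: Moves the arm, as the interface text tells. Its arguments: {"type":"object","properties":{"steps":{"type":"array"}},"required":["steps"]}

```bash
mkdir -p pics; cat > h.py <<'E'
import numpy as np, cv2
from workcell import bot, camera, get_calibration
def cal(n):
    c=get_calibration(n); f=200/np.tan(np.radians(c['fov_y'])/2)
    return f,c['cx'],c['cy'],cv2.Rodrigues(np.array(c['rvec'],float))[0],np.array(c['tvec'],float)
def ray(n,u,v,z):
    "world point of pixel on plane z"
    f,cx,cy,R,t=cal(n); o=-R.T@t; d=R.T@np.array([(u-cx)/f,(v-cy)/f,1]); return o+d*(z-o[2])/d[2]
def proj(n,p):
    f,cx,cy,R,t=cal(n); q=R@np.array(p)+t; return np.array([f*q[0]/q[2]+cx,f*q[1]/q[2]+cy])
def cloud(n,D):
    f,cx,cy,R,t=cal(n); v,u=np.mgrid[:400,:640]
    P=np.stack([(u-cx)/f*D,(v-cy)/f*D,D],-1); return (P-t)@R
E
python3 - <<'E'
from h import *
for n in('top','side'):
    I,D=camera(n); cv2.imwrite(f'pics/{n}0.png',cv2.resize(I[...,::-1],(800,500),interpolation=cv2.INTER_CUBIC)); np.save(f'{n}0.npy',D); np.save(f'{n}0i.npy',I)
    f,cx,cy,R,t=cal(n); print(n,f,cx,cy,-R.T@t,R[2])
print(bot.get_obs())
E
```

```text
top 372.82929723766125 323.587895622322 204.47441307606783 [0.41569264 0.05373007 1.00603034] [ 0.16125899 -0.00367725 -0.98690527]
side 394.88347265024447 321.4511142796818 202.84718853592264 [ 0.39766799 -0.75380568  0.55002534] [ 0.20673895  0.84252497 -0.49740395]
{'clock': 0.1, 'joint_pos': array([-1.28801189e+00,  2.41386120e-01,  3.86187829e-03,  1.33519538e+00,
        1.78833606e-05,  1.57084185e+00]), 'joint_vel': array([-0.00070393, -0.00292388,  0.00255791,  0.00083925,  0.00023062,
        0.00057084]), 'tau': array([-1.16770105e-03, -3.73138833e+01,  2.53009951e+01,  1.08919654e-02,
       -6.27227610e-05,  1.35245543e-05]), 'eef_pos': array([ 0.13937226, -0.4796305 ,  0.24747885]), 'tool_rot': array([ 9.90023512e-01,  1.40898971e-01, -1.26685983e-04, -9.53307105e-04]), 'ft_force': array([0.23473714, 0.53637772, 0.7578405 ]), 'ft_torque': array([-0.03642443, -0.06439261, -0.04681253]), 'grasp_force': 0.0, 'grip_width': 0.0853478936915847}
```

View pics/top0.png

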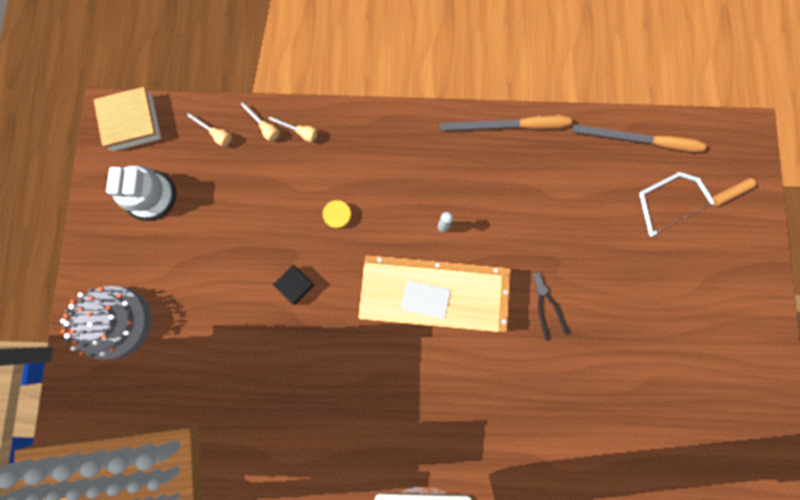

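View pics/side0.png

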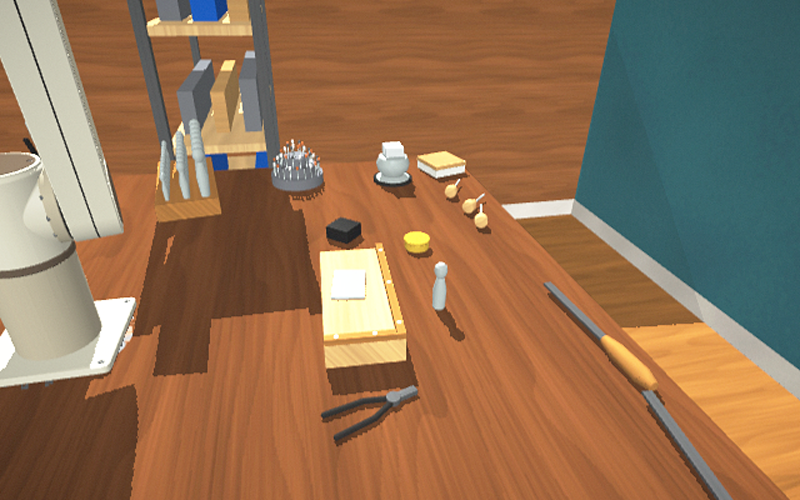

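Top view: ledge spans (360–510, 257–332) of the 800x500 picture, stop right, blank (402–450, 281–318), ring box (294,285) beyond the open end, punch (445,221) behind the fence. Now measuring with depth and an enlarged crop.

```bash
python3 - <<'E'
from h import *
I=np.load('top0i.npy');D=np.load('top0.npy');P=cloud('top',D)
s=6
c=I[198:272,282:414,::-1]; cv2.imwrite('pics/crop1.png',cv2.resize(c,None,fx=s,fy=s,interpolation=cv2.INTER_CUBIC))
roi=np.zeros((400,640),bool); roi[195:275,275:420]=1
Z=P[...,2]
for lo,hi in((.035,.048),(.0475,.053),(.053,.065)):
    m=roi&(Z>lo)&(Z<hi); q=P[m]; print(lo,m.sum(),q.mean(0),cv2.minAreaRect(q[:,:2].astype(np.float32)*1000))
m=roi&(Z>.035)&(Z<.065); q=P[m]; print(cv2.minAreaRect(q[:,:2].astype(np.float32)*1000))
hs=cv2.cvtColor(I,cv2.COLOR_RGB2HSV); g=(roi&(hs[...,1]<50)&(hs[...,2]>150)).astype(np.uint8)
n,l,st,ce=cv2.connectedComponentsWithStats(g); k=1+np.argmax(st[1:,4]); vv,uu=np.where(l==k)
q=np.array([ray('top',u,v,.05)[:2] for u,v in zip(uu,vv)]); print('blank',Z[l==k].mean(),q.mean(0),cv2.minAreaRect((q*1000).astype(np.float32)))
E
```

```text
0.035 3733 [ 0.48968986 -0.00719421  0.04551405] ((489.14300537109375, -9.321136474609375), (294.4414367675781, 115.50440216064453), 86.25238037109375)
0.0475 1447 [ 0.48837223 -0.00281382  0.04956515] ((494.80657958984375, -10.761734008789062), (293.89324951171875, 126.59037017822266), 85.97769165039062)
0.053 1062 [ 0.52675485 -0.05035936  0.05730676] ((497.39959716796875, -13.140213012695312), (299.2122802734375, 129.8325958251953), 85.75426483154297)
((496.3910827636719, -12.511734008789062), (299.8121032714844, 130.503173828125), 86.2273941040039)
blank 0.05681487756121057 [0.48291582 0.00642556] ((483.16827392578125, 6.332035064697266), (93.11100769042969, 64.28095245361328), 79.21349334716797)
```

View pics/crop1.png

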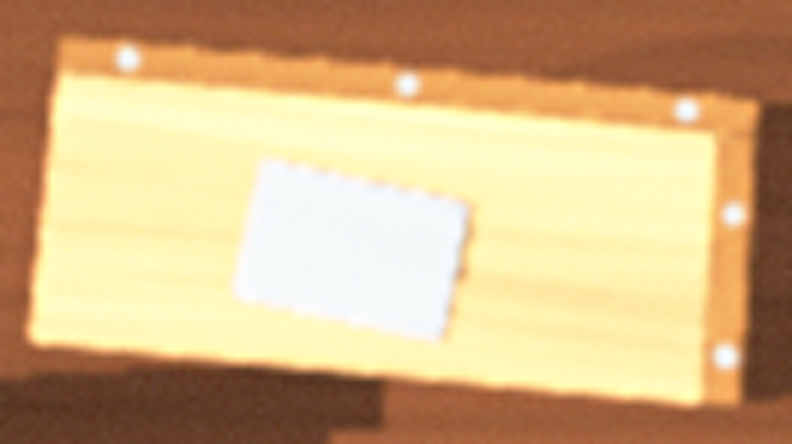

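Crop (x6, offset 282,198): fence inner top edge (60,72)→(715,132), near edge (30,345)→(738,405), blank corners (258,158),(470,205),(443,340),(235,298).

```bash
python3 - <<'E'
from h import *
w=lambda a,z: ray('top',282+(a[0]+.5)/6-.5,198+(a[1]+.5)/6-.5,z)[:2]*1000
fa,fb=w((60,72),.057),w((715,132),.057); na,nb=w((30,345),.045),w((705,402),.045); 
print('fence',fa,fb,'near',na,nb)
yaw=[np.arctan2(-(a-b)[0],(a-b)[1]) for a,b in((fa,fb),(na,nb))]; print('yaw',yaw, 'len', np.linalg.norm(fa-fb))
y=-0.067; ex=np.array([np.cos(y),np.sin(y)]); ey=np.array([-np.sin(y),np.cos(y)])
O=np.array([496.4,-12.5])+5*ex   # from depth rectangle
L=lambda p:((p-O)@ex,(p-O)@ey)
print('O',O)
for n,p in(('fa',fa),('fb',fb),('na',na),('nb',nb)): print(n,L(p))
for c in((258,158),(470,205),(443,340),(235,298)): print('blank',w(c,.05),L(w(c,.05)))
for n,c in(('box',(294,285)),('punch',(445,221)),('tin',(337,213))): p=ray('top',c[0]*.8,c[1]*.8,.03)[:2]*1000; print(n,p,L(p))
E
```

```text
fence [555.20755041 132.12659756] [ 536.89203804 -148.80221681] near [439.26093593 141.19455484] [ 422.78732204 -146.25636464]
yaw [np.float64(-0.06510413687512137), np.float64(-0.0572466920378522)] len 281.5252328652122
O [501.3887817  -12.83474942]
fa (np.float64(43.992872286584905), np.float64(148.23926326339287))
fb (np.float64(44.526605274564325), np.float64(-133.28546365932257))
na (np.float64(-72.30069604301153), np.float64(149.52426272058102))
nb (np.float64(-69.49254299049), np.float64(-138.3846210257844))
blank [521.23976126  46.28441172] (np.float64(15.848419721293146), np.float64(60.31553859764162))
blank [503.46401389 -44.99789193] (np.float64(4.223894741833329), np.float64(-31.952042783049603))
blank [445.82698861 -34.13230185] (np.float64(-54.01126262154024), np.float64(-24.9696235606476))
blank [461.20939837  54.52894193] (np.float64(-44.59922575962223), np.float64(64.52254504198511))
box [506.40374501 280.02173146] (np.float64(-14.602996011191962), np.float64(292.53516157918466))
punch [652.87493171 -35.01192715] (np.float64(152.63102600109698), np.float64(-11.98543948956192))
tin [664.03887076 197.66524083] (np.float64(148.19220753982205), np.float64(220.9171043488489))
```

Request:
{"api": "apply_moves", "payload": {
  "steps": [
    [[0,0,0.1],[0,0,0.037],0],
    [[0,0,0.1],[0,0,0.037],0],
    [[0,0,0.1],[0,0,0.0374],0],
    [[0.08,-0.16,0],[0,0,0],0],
    [[0.08,-0.16,0],[0,0,0],0],
    [[0.08,-0.16,0],[0,0,0],0],
    [[0.08,-0.16,0],[0,0,0],0],
    [[0.08,-0.16,0],[0,0,0],0]
  ]
}}

```text
clock: 0.77
eef_pos: [0.2302, -0.3241, 0.1878]
tool_rot: [0.999, -0.034, -0.0, -0.0]
ft_force: [0.6, -0.5, 0.3]
grip_width: -0.0
grasp_force: 0.0
```

Request:
{"api": "apply_moves", "payload": {
  "steps": [
    [[0.08,-0.16,0],[0,0,0],0],
    [[0.08,-0.16,0],[0,0,0],0],
    [[0.08,-0.16,0],[0,0,0],0],
    [[0.08,-0.16,0],[0,0,0],0],
    [[0.08,-0.16,0],[0,0,0],0],
    [[0.08,-0.16,0],[0,0,0],0],
    [[0.08,-0.16,0],[0,0,0],0],
    [[0.08,-0.16,0],[0,0,0],0]
  ]
}}

```text
clock: 1.43
eef_pos: [0.3752, -0.0773, 0.1882]
tool_rot: [0.999, -0.034, -0.0, 0.0]
ft_force: [0.3, -0.1, -0.5]
grip_width: -0.0004
grasp_force: 0.0
```

Request:
{"api": "apply_moves", "payload": {
  "steps": [
    [[0.08,-0.15,0],[0,0,0],0],
    [[0.08,-0.15,0],[0,0,0],0],
    [[0.08,-0.155,0],[0,0,0],0],
    [[0,0,0.15],[0,0,0],0],
    [[0,0,0.15],[0,0,0],0],
    [[0,0,0.15],[0,0,0],0],
    [[0,0,0.05],[0,0,0],0],
    [[0,0,0],[0,0,0],0]
  ]
}}

```text
clock: 2.1
eef_pos: [0.4247, -0.0121, 0.0852]
tool_rot: [1.0, -0.02, -0.004, -0.009]
ft_force: [-0.0, 0.7, 0.3]
grip_width: 0.0001
grasp_force: 0.0
```

```bash
python3 - <<'E'
from h import *
o=bot.get_obs(); print(o['clock'],o['eef_pos'],o['ft_force'])
for n in('side',):
    I,D=camera(n); cv2.imwrite(f'pics/{n}1.png',cv2.resize(I[180:300,220:380,::-1],(800,600),interpolation=cv2.INTER_CUBIC)); 
E
```

```text
2.1 [ 0.42468598 -0.01207479  0.08523895] [-0.01714481  0.71148618  0.31350029]
```

View pics/side1.png

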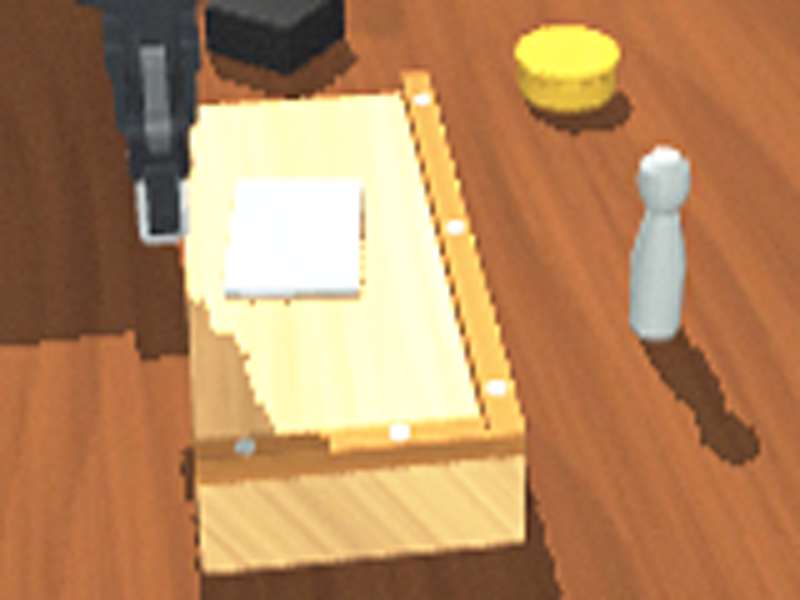

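Side crop: finger shut at (162,240) just outside the near edge, blank (230–360,180–297) untouched. Pose isn't as commanded; let it settle and check.

Request:
{"api": "apply_moves", "payload": {
  "steps": [
    [[0,0,0],[0,0,0],0],
    [[0,0,0],[0,0,0],0],
    [[0,0,0],[0,0,0],0],
    [[0,0,0],[0,0,0],0],
    [[0,0,0],[0,0,0],0],
    [[0,0,0],[0,0,0],0],
    [[0,0,0],[0,0,0],0],
    [[0,0,0],[0,0,0],0]
  ]
}}

```text
clock: 2.82
eef_pos: [0.4279, -0.0124, 0.0886]
tool_rot: [1.0, -0.02, 0.0, -0.009]
ft_force: [-0.7, 1.0, 0.3]
grip_width: -0.0002
grasp_force: 0.0
```

```bash
cat >> h.py <<'E'
from scipy.spatial.transform import Rotation as Ro
YAW=-.067; ex=np.array([np.cos(YAW),np.sin(YAW)]); ey=np.array([-np.sin(YAW),np.cos(YAW)]); O=np.array([501.4,-12.8])
L=lambda p:np.array([(p-O)@ex,(p-O)@ey])
def where():
    o=bot.get_obs(); R=Ro.from_quat(o['tool_rot']); T=Ro.from_matrix(np.column_stack([[*ex,0],[*-ey,0],[0,0,-1]]))
    print(o['clock'],'L',L(o['eef_pos'][:2]*1000),'z',o['eef_pos'][2]*1000,'F',o['ft_force'],'turn need/pi',(R.inv()*T).as_rotvec()/np.pi); print(o['joint_pos'])
E
python3 -c "
from h import *
where()"
```

```text
2.8167 L [-73.36327993  -4.47296037] z 88.5504873444279 F [-0.69836771  1.03297259  0.34938754] turn need/pi [-5.74197968e-03  4.16900590e-05  8.46971596e-03]
[-0.040929    0.24729429 -0.44146316  0.88193954  0.01803863  3.14105543]
```

Request:
{"api": "apply_moves", "payload": {
  "steps": [
    [[0,0,0],[0,0,-0.0378],0],
    [[0,0,0],[0,0,-0.0378],0],
    [[0,0,0],[0,0,-0.0378],0],
    [[0,0,0],[0,0,-0.0378],0],
    [[0,0,0],[0,0,-0.0378],0],
    [[0,0,0],[0,0,-0.0378],0],
    [[0,0,0],[0,0,-0.0378],0],
    [[0,0,0],[0,0,-0.0378],0]
  ]
}}

```text
clock: 3.48
eef_pos: [0.4278, -0.0123, 0.0884]
tool_rot: [0.897, 0.442, 0.004, -0.008]
ft_force: [0.0, 0.1, 0.4]
grip_width: 0.0001
grasp_force: 0.0
```

Request:
{"api": "apply_moves", "payload": {
  "steps": [
    [[0,0,0],[0,0,-0.0378],0],
    [[0,0,0],[0,0,-0.0378],0],
    [[0,0,0],[0,0,-0.0378],0],
    [[0,0,0],[0,0,-0.0378],0],
    [[0,0,0],[0,0,-0.0378],0],
    [[0,0,0],[0,0,0],0],
    [[0,0,0],[0,0,0],0],
    [[0,0,0],[0,0,0],0]
  ]
}}

```text
clock: 4.15
eef_pos: [0.4279, -0.0123, 0.0884]
tool_rot: [0.731, 0.682, 0.006, -0.006]
ft_force: [-0.5, 0.1, 0.1]
grip_width: 0.0002
grasp_force: 0.0
```

```bash
sed -i 's/\[\[\*ex,0\],\[\*-ey,0\]/[[*ey,0],[*ex,0]/' h.py; python3 -c "
from h import *
where()"
```

```text
4.15 L [-73.39519606  -4.46419406] z 88.42001403902226 F [-0.49784446  0.12065221  0.14055379] turn need/pi [-0.00020481 -0.00572841 -0.00090393]
[-0.04088556  0.24758596 -0.44148097  0.88187716  0.01800723  1.59974928]
```

Request:
{"api": "apply_moves", "payload": {
  "steps": [
    [[0,0,0],[0,-0.0057,-0.0009],0],
    [[0.05,-0.033,0],[0,0,0],0],
    [[0.0575,0,0],[0,0,0],0],
    [[0,0,0.04],[0,0,0],0],
    [[0,0,0.04],[0,0,0],0],
    [[0,0,0.02],[0,0,0],0],
    [[0,0,0],[0,0,0],0],
    [[0,0,0],[0,0,0],0]
  ]
}}

```text
clock: 4.82
eef_pos: [0.422, 0.0093, 0.0678]
tool_rot: [0.73, 0.684, -0.001, -0.001]
ft_force: [0.6, -0.7, -0.2]
grip_width: 0.0002
grasp_force: 0.0
```

Request:
{"api": "apply_moves", "payload": {
  "steps": [
    [[0,0,0.005],[0,0,0],0],
    [[0,0,0.005],[0,0,0],0],
    [[0,0,0.005],[0,0,0],0],
    [[0,0,0.005],[0,0,0],0],
    [[0,0,0],[0,0,0],0],
    [[0,0,0],[0,0,0],0],
    [[0,0,0],[0,0,0],0],
    [[0,0,0],[0,0,0],0]
  ]
}}

```text
clock: 5.48
eef_pos: [0.4227, 0.0095, 0.0645]
tool_rot: [0.73, 0.684, -0.0, -0.0]
ft_force: [-0.2, -1.0, -0.0]
grip_width: 0.0004
grasp_force: 0.0
```

```bash
python3 - <<'E'
from h import *
where()
I,D=camera('side'); cv2.imwrite('pics/side2.png',cv2.resize(I[190:270,235:335,::-1],(800,640),interpolation=cv2.INTER_CUBIC)[:600])
E
```

```text
5.4833 L [-80.00209872  17.02737991] z 64.50037271043207 F [-0.24360018 -0.98720176 -0.0314033 ] turn need/pi [-1.33033719e-04 -3.05828881e-05  7.91143239e-04]
[ 2.24871832e-02  2.73501063e-01 -4.84492219e-01  8.13210889e-01
  1.32537938e-04  1.65779803e+00]
```

View pics/side2.png

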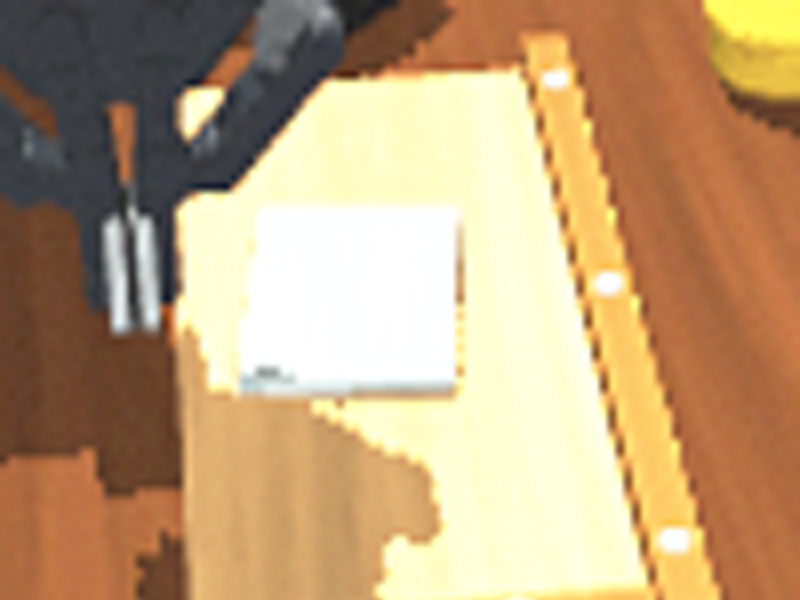

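Side crop (x8): the shut fingertips end at (135,332), just outside the ledge's near edge; blank (240–460, 205–395) is untouched.

```bash
python3 - <<'E'
from h import *
for z in(.0435,.0455,.0475,.0495):
    p=O+(-80)*ex+17*ey; q=proj('side',[p[0]/1000,p[1]/1000,z]); print(z,(q-[235,190]+.5)*8)
    p=p-11*ey; q=proj('side',[p[0]/1000,p[1]/1000,z]); print('  front',(q-[235,190]+.5)*8)
for a in((-70,17),(-70,-60)):
    p=O+a[0]*ex+a[1]*ey; print('near edge',a,(proj('side',[p[0]/1000,p[1]/1000,.045])-[235,190]+.5)*8)
E
```

```text
0.0435 [137.50174804 332.04142662]
  front [137.92591159 353.67389332]
0.0455 [137.01968848 326.19694225]
  front [137.43923438 347.7918594 ]
0.0475 [136.53656118 320.33951248]
  front [136.95146779 341.89665914]
0.0495 [136.05236257 314.46909426]
  front [136.46260816 335.98824828]
near edge (-70, 17) [172.66233175 325.04668377]
near edge (-70, -60) [178.59912383 486.01129614]
```

Request:
{"api": "apply_moves", "payload": {
  "steps": [
    [[0,0.02,0],[0,0,0],0],
    [[0,0.02,0],[0,0,0],0],
    [[0,0,0.005],[0,0,0],0],
    [[0,0,0.005],[0,0,0],0],
    [[0,0,0.005],[0,0,0],0],
    [[0,0,0],[0,0,0],0],
    [[0,0,0],[0,0,0],0],
    [[0,0,0],[0,0,0],0]
  ]
}}

```text
clock: 6.2
eef_pos: [0.431, 0.009, 0.062]
tool_rot: [0.73, 0.684, 0.0, 0.0]
ft_force: [-1.4, -0.9, 5.3]
grip_width: -0.0001
grasp_force: 2.7
```

Request:
{"api": "apply_moves", "payload": {
  "steps": [
    [[0,0,-0.008],[0,0,0],0],
    [[0,0.02,0],[0,0,0],0],
    [[0,0.02,0],[0,0,0],0],
    [[0,0.02,0],[0,0,0],0],
    [[0,0.02,0],[0,0,0],0],
    [[0,0.02,0],[0,0,0],0],
    [[0,0.02,0],[0,0,0],0],
    [[0,0.02,0],[0,0,0],0]
  ]
}}

```text
clock: 6.87
eef_pos: [0.4583, 0.0071, 0.0627]
tool_rot: [0.73, 0.684, -0.001, -0.001]
ft_force: [-2.0, -1.1, 0.1]
grip_width: -0.0002
grasp_force: 0.8
```

```bash
cat >> h.py <<'E'
def blank():
    I,D=camera('top'); hs=cv2.cvtColor(I,cv2.COLOR_RGB2HSV); g=np.zeros((400,640),np.uint8); g[195:275,255:420]=1
    g&=((hs[...,1]<50)&(hs[...,2]>150)).astype(np.uint8)
    n,l,st,ce=cv2.connectedComponentsWithStats(g); k=1+np.argmax(st[1:,4]); vv,uu=np.where(l==k)
    q=np.array([L(ray('top',u,v,.05)[:2]*1000) for u,v in zip(uu,vv)]); r=cv2.minAreaRect(q.astype(np.float32)); print('blank rect',r,np.round(cv2.boxPoints(r)).tolist(),len(q))
    return I
E
python3 - <<'E'
from h import *
where()
I=blank(); cv2.imwrite('pics/top2.png',cv2.resize(I[195:285,280:412,::-1],None,fx=6,fy=6,interpolation=cv2.INTER_CUBIC))
E
```

```text
6.8667 L [-44.30228517  17.0101683 ] z 62.69523689070293 F [-2.04768246 -1.11055841  0.14731864] turn need/pi [-6.57418926e-04  3.84877232e-05  7.66481326e-04]
[ 1.55429896e-02  3.36350855e-01 -3.96050003e-01  8.40463806e-01
  4.72946848e-05  1.65093129e+00]Traceback (most recent call last):
  File "<stdin>", line 3, in <module>
  File "h.py", line 24, in blank
    q=np.array([L(ray('top',u,v,.05)[:2]*1000) for u,v in zip(uu,vv)]); r=cv2.minAreaRect(q.astype(np.float32)); print('blank rect',r,np.round(cv2.boxPoints(r)).tolist(),len(q))
                  ~~~^^^^^^^^^^^^^^^
  File "h.py", line 8, in ray
    f,cx,cy,R,t=cal(n); o=-R.T@t; d=R.T@np.array([(u-cx)/f,(v-cy)/f,1]); return o+d*(z-o[2])/d[2]
                ~~~^^^
  File "h.py", line 4, in cal
    c=get_calibration(n); f=200/np.tan(np.radians(c['fov_y'])/2)
ValueError: time passes only in moves, steps and waits
```

```bash
sed -i 's/^def cal(n)/import functools\n@functools.cache\ndef cal(n)/' h.py
python3 - <<'E'
from h import *
where()
I,D=camera('side'); cv2.imwrite('pics/side3.png',cv2.resize(I[185:285,235:335,::-1],(600,600),interpolation=cv2.INTER_CUBIC))
E
```

```text
6.9167 L [-42.95279435  17.08616718] z 62.90227861071732 F [-0.28292991  0.01777099 -1.09534369] turn need/pi [ 7.70187142e-06 -1.15103535e-05  7.61275141e-04]
[ 1.54739563e-02  3.36943111e-01 -3.94431222e-01  8.39394941e-01
  3.40770047e-05  1.65087867e+00]
```

View pics/side3.png

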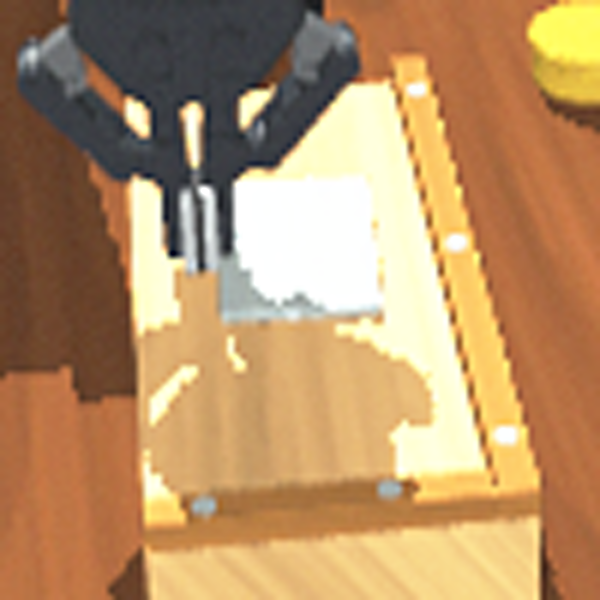

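Side crop: shut tips at (200,270) touch the near edge; blank's far trailing corner at (382,315), fence face at ~(443,320), i.e. ~21 mm left.

Request:
{"api": "apply_moves", "payload": {
  "steps": [
    [[0,0.015,0],[0,0,0],0],
    [[0,0.015,0],[0,0,0],0],
    [[0,0.015,0],[0,0,0],0],
    [[0,0.015,0],[0,0,0],0],
    [[0,0.015,0],[0,0,0],0],
    [[0,0.015,0],[0,0,0],0],
    [[0,0.005,0],[0,0,0],0],
    [[0,0.005,0],[0,0,0],0]
  ]
}}

```text
clock: 7.63
eef_pos: [0.4785, 0.006, 0.063]
tool_rot: [0.73, 0.684, -0.0, -0.0]
ft_force: [-1.9, 0.5, 1.2]
grip_width: -0.0001
grasp_force: 1.3
```

Request:
{"api": "apply_moves", "payload": {
  "steps": [
    [[0,0.005,0],[0,0,0],0],
    [[0,0.005,0],[0,0,0],0],
    [[0,0,0],[0,0,0],0],
    [[0,0,0],[0,0,0],0],
    [[0,0,0],[0,0,0],0],
    [[0,0,0],[0,0,0],0],
    [[0,0,0],[0,0,0],0],
    [[0,0,0],[0,0,0],0]
  ]
}}

```text
clock: 8.3
eef_pos: [0.4808, 0.0058, 0.0631]
tool_rot: [0.73, 0.684, 0.0, -0.0]
ft_force: [-1.2, -1.1, -1.1]
grip_width: 0.0002
grasp_force: 0.1
```

Request:
{"api": "apply_moves", "payload": {
  "steps": [
    [[0,0.005,0],[0,0,0],0],
    [[0,0,0],[0,0,0],0],
    [[0,0.005,0],[0,0,0],0],
    [[0,0,0],[0,0,0],0],
    [[0,0.005,0],[0,0,0],0],
    [[0,0,0],[0,0,0],0],
    [[0,0,0],[0,0,0],0],
    [[0,0,0],[0,0,0],0]
  ]
}}

```text
clock: 8.97
eef_pos: [0.482, 0.0057, 0.0628]
tool_rot: [0.73, 0.684, -0.001, -0.001]
ft_force: [-5.9, 0.4, 4.9]
grip_width: -0.0002
grasp_force: 2.7
```

```bash
python3 - <<'E'
from h import *
where()
I,D=camera('side'); cv2.imwrite('pics/side4.png',cv2.resize(I[185:285,235:335,::-1],(600,600),interpolation=cv2.INTER_CUBIC))
where()
E
```

```text
8.9667 L [-20.6300904   17.20049727] z 62.79480844879444 F [-5.92189989  0.44199639  4.89893688] turn need/pi [-1.16349636e-03 -5.55362830e-05  8.23842331e-04]
[ 1.16440697e-02  3.76090858e-01 -3.33144491e-01  8.65191797e-01
  4.56399818e-04  1.64685139e+00]
9.0167 L [-20.65329012  17.18703268] z 62.780042368927816 F [-4.86772213  0.21750005  4.27983382] turn need/pi [-1.17794176e-03 -4.49192456e-05  8.36802440e-04]
[ 1.16377428e-02  3.76101686e-01 -3.33176241e-01  8.65197053e-01
  4.26553787e-04  1.64680439e+00]
```

View pics/side4.png

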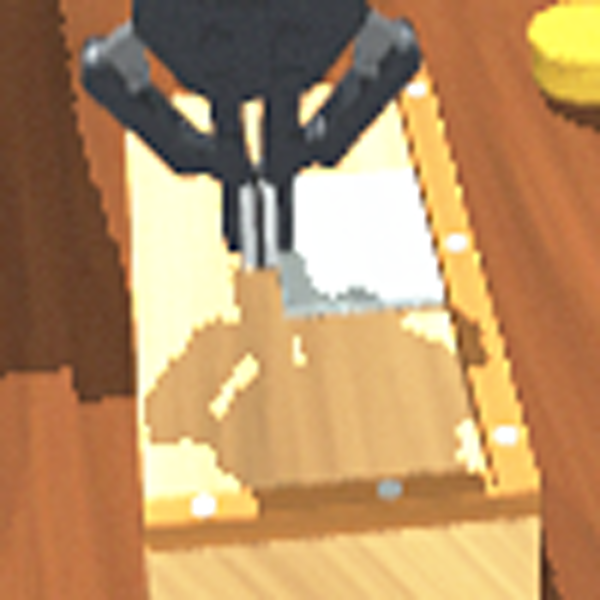

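Side crop: blank's fence-side trailing corner (443,302) meets the fence base; steady −5 N says contact. One firmer press, then back off and lift.

Request:
{"api": "apply_moves", "payload": {
  "steps": [
    [[0,0.005,0],[0,0,0],0],
    [[0,0.005,0],[0,0,0],0],
    [[0,0.005,0],[0,0,0],0],
    [[0,0,0],[0,0,0],0],
    [[0,0,0],[0,0,0],0],
    [[0,0,0],[0,0,0],0],
    [[0,0,0],[0,0,0],0],
    [[0,0,0],[0,0,0],0]
  ]
}}

```text
clock: 9.68
eef_pos: [0.4822, 0.0057, 0.0624]
tool_rot: [0.729, 0.684, -0.003, -0.003]
ft_force: [-10.4, 1.0, 8.7]
grip_width: -0.0001
grasp_force: 5.5
```

Request:
{"api": "apply_moves", "payload": {
  "steps": [
    [[0,-0.05,0],[0,0,0],0],
    [[0,-0.05,0],[0,0,0],0],
    [[0,0,-0.1],[0,0,0],0],
    [[0,0,-0.1],[0,0,0],0],
    [[-0.12,0,0],[0,0,0],0],
    [[-0.12,0,0],[0,0,0],0],
    [[-0.12,0,0],[0,0,0],0],
    [[0,0,0],[0,0,0],0]
  ]
}}

```text
clock: 10.35
eef_pos: [0.463, -0.0684, 0.1036]
tool_rot: [0.731, 0.682, 0.0, 0.002]
ft_force: [1.1, -0.4, -0.3]
grip_width: -0.0003
grasp_force: 0.0
```

```bash
python3 - <<'E'
from h import *
where()
I=blank(); cv2.imwrite('pics/top2.png',cv2.resize(I[195:285,280:412,::-1],None,fx=6,fy=6,interpolation=cv2.INTER_CUBIC))
E
```

```text
10.35 L [-34.62867666 -58.03708924] z 103.5582769226282 F [ 1.07557868 -0.3892691  -0.26061035] turn need/pi [ 0.00073333  0.00064688 -0.00047473]
[-0.14552762  0.2961162  -0.32440172  0.94782363 -0.00184706  1.49375785]
blank rect ((2.8375701904296875, -117.42762756347656), (199.3699493408203, 133.49661254882812), 2.96295166015625) [[-100.0, -56.0], [-93.0, -189.0], [106.0, -179.0], [99.0, -46.0]] 3360
```

View pics/top2.png

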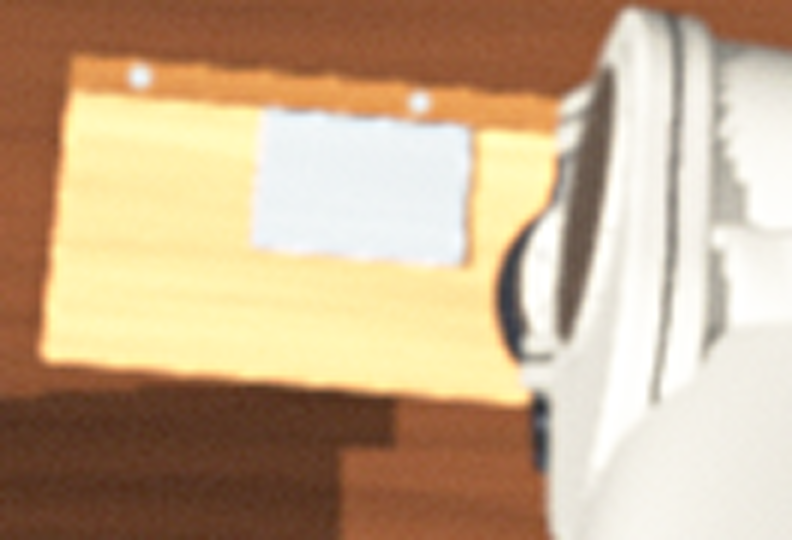

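Top crop: blank corners (262,108),(470,125),(463,266),(253,247); its far side lies along the fence's inner line, open end of ledge at left (72,93)–(42,360).

```bash
python3 - <<'E'
from h import *
for z,c in((.05,(262,108)),(.05,(470,125)),(.05,(463,266)),(.05,(253,247)),(.057,(72,93)),(.045,(42,360)),(.057,(555,130))): print(c,L(ray('top',280+(c[0]+.5)/6-.5,195+(c[1]+.5)/6-.5,z)[:2]*1000).round(1))
E
```

```text
(262, 108) [44.9 66.4]
(470, 125) [ 45.9 -23.6]
(463, 266) [-14.9 -25.3]
(253, 247) [-15.2  64.7]
(72, 93) [ 42.7 148.1]
(42, 360) [-71.1 149.6]
(555, 130) [ 46.2 -59.4]
```

Request:
{"api": "apply_moves", "payload": {
  "steps": [
    [[0,0.1,0],[0,0,0],0],
    [[0,0.1,0],[0,0,0],0],
    [[0,0.05,0],[0,0,0],0],
    [[0,0,0.09],[0,0,0],0],
    [[0,0,0.06],[0,0,0],0],
    [[0,0,0.03],[0,0,0],0],
    [[0,0,0],[0,0,0],0],
    [[0,0,0],[0,0,0],0]
  ]
}}

```text
clock: 11.07
eef_pos: [0.5118, -0.0679, 0.0669]
tool_rot: [0.729, 0.684, -0.0, -0.0]
ft_force: [-0.2, -0.7, 0.0]
grip_width: 0.0001
grasp_force: 0.0
```

```bash
python3 -c "
from h import *
where()"
```

```text
11.0667 L [ 14.09476913 -54.24543868] z 66.88739404903897 F [-0.15943459 -0.66229481  0.04865113] turn need/pi [-3.00741368e-04 -8.08730900e-05  9.94446710e-04]
[-1.31933947e-01  4.25714239e-01 -2.39161771e-01  9.06879918e-01
  1.90729085e-04  1.50273814e+00]
```

Request:
{"api": "apply_moves", "payload": {
  "steps": [
    [[0,0.005,0.01],[0,0,0.001],0],
    [[0,0,0.0085],[0,0,0],0],
    [[0.03,0,0],[0,0,0],0],
    [[0.03,0,0],[0,0,0],0],
    [[0.025,0,0],[0,0,0],0],
    [[0.025,0,0],[0,0,0],0],
    [[0.025,0,0],[0,0,0],0],
    [[0.025,0,0],[0,0,0],0]
  ]
}}

```text
clock: 11.73
eef_pos: [0.5151, -0.0363, 0.0635]
tool_rot: [0.731, 0.683, -0.0, 0.0]
ft_force: [-0.0, -2.3, 1.1]
grip_width: 0.0001
grasp_force: 1.1
```

Request:
{"api": "apply_moves", "payload": {
  "steps": [
    [[0.025,0,0],[0,0,0],0],
    [[0.025,0,0],[0,0,0],0],
    [[0.025,0,0],[0,0,0],0],
    [[0.025,0,0],[0,0,0],0],
    [[0.025,0,0],[0,0,0],0],
    [[0.025,0,0],[0,0,0],0],
    [[0.025,0,0],[0,0,0],0],
    [[0.025,0,0],[0,0,0],0]
  ]
}}

```text
clock: 12.4
eef_pos: [0.5177, 0.0037, 0.0633]
tool_rot: [0.731, 0.683, -0.0, -0.0]
ft_force: [-1.5, -3.9, 3.5]
grip_width: -0.0
grasp_force: 1.8
```

```bash
python3 - <<'E'
from h import *
where()
I,D=camera('side'); cv2.imwrite('pics/side5.png',cv2.resize(I[165:265,235:335,::-1],(600,600),interpolation=cv2.INTER_CUBIC))
E
```

```text
12.4 L [15.13214995 17.57032505] z 63.34242485336987 F [-1.53157005 -3.94681249  3.53888611] turn need/pi [-1.87063395e-04  9.18924009e-05 -2.54406763e-04]
[ 7.31666682e-03  4.32210909e-01 -2.39751595e-01  8.99441410e-01
 -2.44014839e-04  1.64591231e+00]
```

View pics/side5.png

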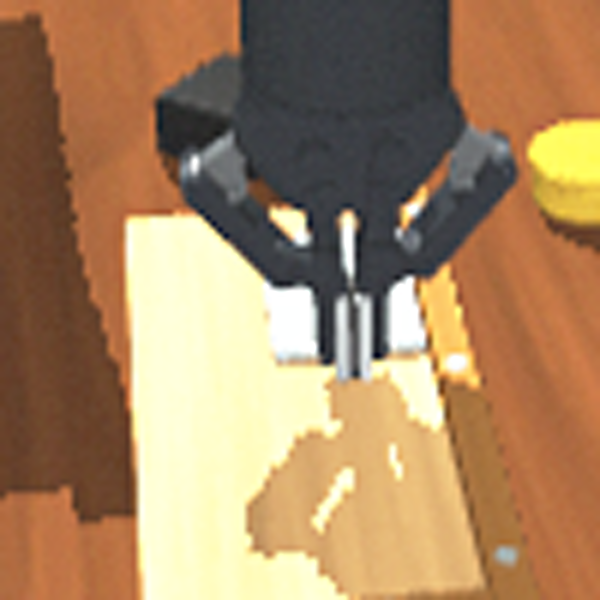

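Side crop: trailing edge (275–425,358) square against the tips (353,380), fence side still along the fence. Continuing.

Request:
{"api": "apply_moves", "payload": {
  "steps": [
    [[0.025,0,0],[0,0,0],0],
    [[0.025,0,0],[0,0,0],0],
    [[0.025,0,0],[0,0,0],0],
    [[0.025,0,0],[0,0,0],0],
    [[0.025,0,0],[0,0,0],0],
    [[0.025,0,0],[0,0,0],0],
    [[0.025,0,0],[0,0,0],0],
    [[0.025,0,0],[0,0,0],0]
  ]
}}

```text
clock: 13.12
eef_pos: [0.5203, 0.0439, 0.0632]
tool_rot: [0.731, 0.683, -0.0, -0.0]
ft_force: [-0.5, -1.7, 2.6]
grip_width: -0.0003
grasp_force: 1.4
```

Request:
{"api": "apply_moves", "payload": {
  "steps": [
    [[0.015,0,0],[0,0,0],0],
    [[0.015,0,0],[0,0,0],0],
    [[0.015,0,0],[0,0,0],0],
    [[0.015,0,0],[0,0,0],0],
    [[0,0,0],[0,0,0],0],
    [[0,0,0],[0,0,0],0],
    [[0,0,0],[0,0,0],0],
    [[0,0,0],[0,0,0],0]
  ]
}}

```text
clock: 13.78
eef_pos: [0.5213, 0.0557, 0.0632]
tool_rot: [0.731, 0.683, 0.0, -0.001]
ft_force: [0.7, 0.1, 0.0]
grip_width: -0.0001
grasp_force: 0.0
```

```bash
python3 - <<'E'
from h import *
where()
I,D=camera('top'); np.save('t3.npy',I); cv2.imwrite('pics/top3.png',cv2.resize(I[195:295,250:380,::-1],None,fx=6,fy=6,interpolation=cv2.INTER_CUBIC))
E
```

```text
13.7833 L [15.27191407 69.6608288 ] z 63.168422162303244 F [0.68428777 0.1396336  0.04164066] turn need/pi [-0.00016259 -0.00035316 -0.00015187]
[ 1.05764824e-01  4.43111159e-01 -2.22107174e-01  9.05890158e-01
  1.18085976e-03  1.74403807e+00]
```

View pics/top3.png

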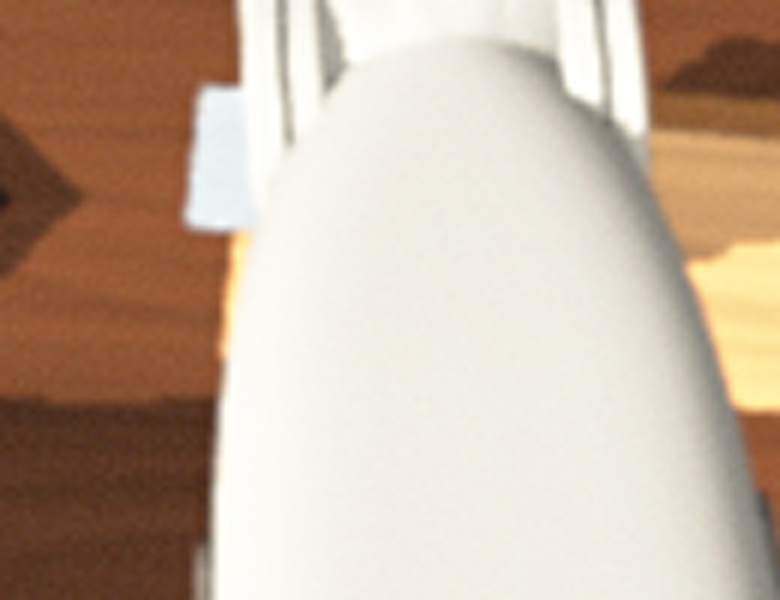

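Top crop (x6, offset 250,195): blank's leading corners (198,85) and (185,230) already past the open end (ledge edge at (235,235)–(220,355)).

```bash
python3 - <<'E'
from h import *
for z,c in((.05,(198,85)),(.05,(185,230)),(.045,(234,240)),(.045,(220,355))): print(c,L(ray('top',250+(c[0]+.5)/6-.5,195+(c[1]+.5)/6-.5,z)[:2]*1000).round(1))
E
```

```text
(198, 85) [ 45.  172.3]
(185, 230) [-17.9 170.9]
(234, 240) [-19.8 150.1]
(220, 355) [-69.  150.7]
```

Request:
{"api": "apply_moves", "payload": {
  "steps": [
    [[0.01,0,0],[0,0,0],0],
    [[0.01,0,0],[0,0,0],0],
    [[0.008,0,0],[0,0,0],0],
    [[0.008,0,0],[0,0,0],0],
    [[0.006,0,0],[0,0,0],0],
    [[0,0,0],[0,0,0],0],
    [[0,0,0],[0,0,0],0],
    [[0,0,0],[0,0,0],0]
  ]
}}

```text
clock: 14.5
eef_pos: [0.5218, 0.0639, 0.0633]
tool_rot: [0.731, 0.683, 0.0, -0.0]
ft_force: [-0.3, 0.2, 0.2]
grip_width: -0.0001
grasp_force: 0.0
```

Request:
{"api": "apply_moves", "payload": {
  "steps": [
    [[-0.04,0,0],[0,0,0],0],
    [[-0.06,0,0],[0,0,0],0],
    [[0,0,-0.1],[0,0,0],0],
    [[0,0,-0.15],[0,0,0],0],
    [[0,-0.15,0],[0,0,0],0],
    [[0,-0.15,0],[0,0,0],0],
    [[-0.1,-0.15,0],[0,0,0],0],
    [[-0.15,0,0],[0,0,0],0]
  ]
}}

```text
clock: 15.17
eef_pos: [0.4199, 0.0004, 0.1121]
tool_rot: [0.729, 0.684, -0.003, -0.003]
ft_force: [-1.0, -1.1, 0.1]
grip_width: 0.0001
grasp_force: 0.0
```

Request:
{"api": "apply_moves", "payload": {
  "steps": [
    [[-0.18,0,0],[0,0,0],0],
    [[-0.18,0,0],[0,0,0],0],
    [[-0.18,0,0],[0,0,0],0],
    [[0,0,0],[0,0,0],0],
    [[0,0,0],[0,0,0],0],
    [[0,0,0],[0,0,0],0],
    [[0,0,0],[0,0,0],0],
    [[0,0,0],[0,0,0],0]
  ]
}}

```text
clock: 15.83
eef_pos: [0.4199, -0.1069, 0.1132]
tool_rot: [0.73, 0.683, -0.0, -0.0]
ft_force: [0.6, 0.6, -0.7]
grip_width: 0.0002
grasp_force: 0.0
```

```bash
python3 - <<'E'
from h import *
where()
I,D=camera('top'); np.save('t4.npy',I)
hs=cv2.cvtColor(I,cv2.COLOR_RGB2HSV); g=np.zeros((400,640),np.uint8); g[195:260,250:345]=1
g&=((hs[...,1]<70)&(hs[...,2]>140)).astype(np.uint8)
n,l,st,ce=cv2.connectedComponentsWithStats(g); print(st[1:].tolist())
k=1+np.argmax(st[1:,4]); vv,uu=np.where(l==k)
q=np.array([L(ray('top',u,v,.05)[:2]*1000) for u,v in zip(uu,vv)]); r=cv2.minAreaRect(q.astype(np.float32)); print(q.mean(0),r,cv2.boxPoints(r).round(1).tolist())
print(cloud('top',D)[l==k][:,2].mean())
E
```

```text
15.8333 L [-75.00115937 -99.37133357] z 113.24866502041718 F [ 0.59836719  0.57911172 -0.66118975] turn need/pi [-2.70282989e-04 -9.56085632e-05  4.06116424e-04]
[-2.49434229e-01  2.25121207e-01 -3.93326235e-01  9.53238496e-01
  1.40760596e-04  1.38708618e+00]
[[302, 206, 3, 4, 10], [277, 208, 39, 28, 895], [317, 215, 28, 9, 131], [304, 241, 1, 1, 1], [290, 248, 3, 2, 4], [294, 248, 1, 1, 1], [296, 248, 6, 3, 8], [306, 249, 1, 1, 1], [311, 249, 1, 1, 1], [317, 250, 2, 1, 2]]
[ 14.17163142 133.78899227] ((14.443029403686523, 133.77684020996094), (93.83023834228516, 64.15831756591797), 89.65792083740234) [[-17.899999618530273, 87.0999984741211], [46.20000076293945, 86.69999694824219], [46.79999923706055, 180.5], [-17.399999618530273, 180.89999389648438]]
0.05213924945011222
```

Centre ≈ (14.2, 133.5), overhang ≈ 28–29 mm; maybe under 1 mm off the fence, so press it once more on the near side.

Request:
{"api": "apply_moves", "payload": {
  "steps": [
    [[0.16,0,0],[0,0,0],0],
    [[0.16,0,0],[0,0,0],0],
    [[0.16,0,0],[0,0,0],0],
    [[0.16,0,0],[0,0,0],0],
    [[0.16,0,0],[0,0,0],0],
    [[0.16,0,0],[0,0,0],0],
    [[0.16,0,0],[0,0,0],0],
    [[0,0,0],[0,0,0],0]
  ]
}}

```text
clock: 16.55
eef_pos: [0.4356, 0.1215, 0.1136]
tool_rot: [0.728, 0.686, 0.001, -0.001]
ft_force: [0.4, 1.1, 0.1]
grip_width: -0.0005
grasp_force: 0.0
```

Request:
{"api": "apply_moves", "payload": {
  "steps": [
    [[0,0.075,0],[0,0,0],0],
    [[0,0.075,0],[0,0,0],0],
    [[0,0,0.1],[0,0,0],0],
    [[0,0,0.1],[0,0,0],0],
    [[0,0,0.03],[0,0,0],0],
    [[0,0,0],[0,0,0],0],
    [[0,0,0],[0,0,0],0],
    [[0,0,0],[0,0,0],0]
  ]
}}

```text
clock: 17.22
eef_pos: [0.4655, 0.1139, 0.0682]
tool_rot: [0.73, 0.683, 0.0, 0.0]
ft_force: [0.0, -1.1, 0.9]
grip_width: -0.0001
grasp_force: 0.0
```

```bash
python3 -c "
from h import *
where()"
```

```text
17.2167 L [-44.27525794 123.99510277] z 68.21577875149701 F [ 0.0457857  -1.07741485  0.93482228] turn need/pi [ 2.34238130e-04 -1.39893388e-04 -4.96729296e-05]
[ 2.39799842e-01  3.61375165e-01 -3.38607730e-01  8.69979168e-01
  1.96658037e-04  1.87775230e+00]
```

Request:
{"api": "apply_moves", "payload": {
  "steps": [
    [[0.03,0,0.012],[0,0,0],0],
    [[0,0,0.013],[0,0,0],0],
    [[0,0.025,0],[0,0,0],0],
    [[0,0.025,0],[0,0,0],0],
    [[0,0.025,0],[0,0,0],0],
    [[0,0.02,0],[0,0,0],0],
    [[0,0.015,0],[0,0,0],0],
    [[0,0,0],[0,0,0],0]
  ]
}}

```text
clock: 17.88
eef_pos: [0.4884, 0.118, 0.0624]
tool_rot: [0.731, 0.683, 0.0, -0.0]
ft_force: [0.3, -0.1, -0.7]
grip_width: 0.0001
grasp_force: 0.0
```

Request:
{"api": "apply_moves", "payload": {
  "steps": [
    [[0,0.005,0],[0,0,0],0],
    [[0,0.005,0],[0,0,0],0],
    [[0,0.005,0],[0,0,0],0],
    [[0,0.005,0],[0,0,0],0],
    [[0,0,0],[0,0,0],0],
    [[0,0,0],[0,0,0],0],
    [[0,0,0],[0,0,0],0],
    [[0,0,0],[0,0,0],0]
  ]
}}

```text
clock: 18.55
eef_pos: [0.4891, 0.1179, 0.0621]
tool_rot: [0.73, 0.683, -0.002, -0.002]
ft_force: [-6.0, 0.9, 4.1]
grip_width: 0.0001
grasp_force: 3.1
```

```bash
python3 -c "
from h import *
where()"
```

```text
18.55 L [-20.98344387 129.54773157] z 62.08614265982507 F [-5.96508505  0.93040248  4.05131225] turn need/pi [-1.49711938e-03  3.01622262e-05 -4.92836214e-05]
[ 2.35704450e-01  4.12345247e-01 -2.76680016e-01  8.86288709e-01
  1.31197462e-03  1.87365264e+00]
```

Request:
{"api": "apply_moves", "payload": {
  "steps": [
    [[0,0.005,-0.003],[0,0,0],0],
    [[0,0.005,0],[0,0,0],0],
    [[0,0.003,0],[0,0,0],0],
    [[0,0,0],[0,0,0],0],
    [[0,0,0],[0,0,0],0],
    [[0,0,0],[0,0,0],0],
    [[0,0,0],[0,0,0],0],
    [[0,0,0],[0,0,0],0]
  ]
}}

```text
clock: 19.22
eef_pos: [0.4893, 0.1178, 0.0621]
tool_rot: [0.73, 0.683, -0.003, -0.003]
ft_force: [-9.8, 1.2, 6.0]
grip_width: 0.0006
grasp_force: 5.6
```

Request:
{"api": "apply_moves", "payload": {
  "steps": [
    [[0,-0.04,0],[0,0,0],0],
    [[0,-0.08,0],[0,0,0],0],
    [[0,0,-0.1],[0,0,0],0],
    [[0,0,-0.15],[0,0,0],0],
    [[0,-0.15,0],[0,0,0],0],
    [[0,0,0],[0,0,0],0],
    [[-0.15,0,0],[0,0,0],0],
    [[-0.18,0,0],[0,0,0],0]
  ]
}}

```text
clock: 19.88
eef_pos: [0.4361, 0.0564, 0.1132]
tool_rot: [0.729, 0.685, 0.001, 0.001]
ft_force: [1.5, -0.8, 0.8]
grip_width: 0.0002
grasp_force: 0.0
```

Request:
{"api": "apply_moves", "payload": {
  "steps": [
    [[-0.18,0,0],[0,0,0],0],
    [[-0.18,0,0],[0,0,0],0],
    [[-0.18,0,0],[0,0,0],0],
    [[-0.18,0,0],[0,0,0],0],
    [[-0.18,0,0],[0,0,0],0],
    [[0,0,0],[0,0,0],0],
    [[0,0,0],[0,0,0],0],
    [[0,0,0],[0,0,0],0]
  ]
}}

```text
clock: 20.55
eef_pos: [0.4233, -0.1241, 0.1127]
tool_rot: [0.731, 0.682, -0.0, -0.0]
ft_force: [0.3, -0.4, -1.0]
grip_width: -0.0
grasp_force: 0.0
```

```bash
python3 - <<'E'
from h import *
where()
I,D=camera('top')
hs=cv2.cvtColor(I,cv2.COLOR_RGB2HSV)
for s in(50,70):
    g=np.zeros((400,640),np.uint8); g[195:260,250:345]=1
    g&=((hs[...,1]<s)&(hs[...,2]>140)).astype(np.uint8)
    n,l,st,ce=cv2.connectedComponentsWithStats(g)
    k=1+np.argmax(st[1:,4]); vv,uu=np.where(l==k)
    q=np.array([L(ray('top',u,v,.05)[:2]*1000) for u,v in zip(uu,vv)]); r=cv2.minAreaRect(q.astype(np.float32)); print(len(q),q.mean(0),r,cv2.boxPoints(r).round(1).tolist())
print(cloud('top',D)[l==k][:,2].mean())
# far-edge and bystander check
I0=np.load('top0i.npy'); d=np.abs(I.astype(int)-I0).sum(2)>120; d[:, :]&=True
for n,(u,v) in dict(box=(235,228),tin=(270,170),punch=(356,175),pliers=(440,245)).items(): print(n,d[v-14:v+14,u-14:u+14].sum())
E
```

```text
20.55 L [ -70.47654966 -116.31041025] z 112.6703703982747 F [ 0.32500665 -0.40363187 -0.96696453] turn need/pi [-0.00023823 -0.00012036 -0.00047799]
[-2.85387319e-01  2.39781536e-01 -3.75307933e-01  9.56519268e-01
  2.07595476e-04  1.35391057e+00]
858 [ 14.51875758 133.89934683] ((14.633123397827148, 133.69613647460938), (63.06259536743164, 93.06592559814453), 0.17306090891361237) [[-17.0, 180.10000610351562], [-16.799999237060547, 87.0999984741211], [46.29999923706055, 87.30000305175781], [46.0, 180.3000030517578]]
896 [ 14.3318969  133.78353661] ((14.70254135131836, 133.89759826660156), (94.02469635009766, 64.4455795288086), 89.87602996826172) [[-17.600000381469727, 87.0], [46.79999923706055, 86.80000305175781], [47.0, 180.8000030517578], [-17.399999618530273, 181.0]]
0.05529993349671724
box 0
tin 0
punch 0
pliers 695
```

```bash
python3 -c "
from h import *
print(bot.job_done())"
```

```text
the job is handed in; nothing more can be done
None
```

I pushed the blank flush to the fence and along the ledge, and handed the job in at about 20.6 s; it lies flat with about 29 mm (roughly a third) past the open end. Ring box, tin and punch show no change, the pliers were probably behind the arm in the last picture (not confirmed), and the tool never went low near them.

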